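# Select the third gas stream and hold the selector

### The job

On the stream-selector box, lift the steel hasp by its cross-bar off its catch and swing it back well past upright, so that the knob is free. Then grip the knob and turn it clockwise, click by click, to the third stop after the home mark (it may be found standing at home or already at the first stop), without letting it run on past that stop. Finish while still gripping the knob there - do not let go - and leave the other things on the bench where they are.

Things in the scene. Friction and masses are not known exactly. Their poses are not given: they have to be found in the camera images.
- module: the stream-selector box, fixed: white, 130 (its x) x 200 (its y) x 60 mm high; origin at the centre of its underside, z up. On its top: the knob, on the origin's vertical; a steel hinge block 34 x 12 mm, centred 66 mm to +y; a catch post 18 x 12 mm, centred 57 mm to -y. Heights above the box top: block and post 50 mm, hinge pin 61 mm, wire staple on the post (through the hasp's slot) 63 mm.
- hasp_grip (a point): centre of the hasp's cross-bar, a steel rod 12 mm thick and 30 mm long at the hasp's free end, lying parallel to the hinge (along the module's x). With the hasp closed it is 83 mm to -y of the module's axis and 115 mm above the bench, with free space below and at both ends of the rod; it can be pinched by its two ends from above and then turns freely between the fingers as the hasp swings. The point's own -y axis points along the strap, away from the hinge.
- hasp_hinge (a point): hinge line of the hasp (the line runs along the module's x), 62 mm to +y of the module's axis, 115 mm above the bench, 145 mm from the cross-bar. The strap is 16 mm wide and 4 mm thick and, when closed, passes across just above the knob.
- hasp (a joint): hasp angle in rad: 0 closed on the catch (strap level, over the knob), 1.57 upright, up to 2.7 swung back. The cross-bar goes up from the module's -y side and over to its +y side. The hinge is stiff (lifting takes 1 to 2 N at the cross-bar) and the hasp stays where it is left.
- selector_grip (a point): grip point of the black knob, on its vertical turning axis, 91 mm above the bench. The grip is an upright bar 40 mm long (along the point's x), 14 mm thick (along the point's y), its top 102 mm and its foot 67 mm above the bench, on a disc 40 mm across. The point's +x is the end with the white pointer line. At joint value q the point's x axis is turned by -(0.942 + q) rad about the vertical from the module's x axis.
- selector (a joint): knob angle in rad, growing clockwise seen from above: 0 at the home stop (long broad mark on the dial; it can be turned back no farther), then click stops every 0.419 rad (24 degrees, short marks): first 0.419, second 0.838, third 1.257, fourth 1.676, fifth 2.094 (last). A click needs about 0.1 N m to get over, and between stops the knob snaps to the nearest one. It starts at home or the first stop (seldom stuck between).
- spanner: bystander: steel open spanner 150 mm long lying on the bench near the module; origin at its underside
- fitting: bystander: brass tube fitting 24 mm across, 28 mm tall, beside the module; origin at its underside
- amber_bottle: bystander: amber bottle 60 mm across, 120 mm tall, standing; origin at its underside
- screwdriver: bystander: screwdriver 170 mm long lying on the bench; origin at its underside
- jar: bystander: clear jar 56 mm across, 60 mm tall; origin at its underside
- tip_box: bystander: white plastic box 80 x 120 x 50 mm; origin at its underside
- collar: bystander: aluminium ring 36 mm across, 12 mm tall; origin at its underside
Mind the look-alikes: they are no part of the job. Leave any green look-alike of the module alone.

How it is judged (in metres and radians):
On the way, in this order (a step that is already met when the one before it is completed fails the run):
1. the hasp is swung off the catch, back past upright (over 100 degrees) (value of joint hasp above 1.75 rad), for 0.2 s.
2. the knob has gone on to the second stop (value of joint hasp above 1.75 rad and value of joint selector above 0.73776 rad).
3. the fingers hold the knob at the third stop (value of joint selector between 1.15664 and 1.35664 rad and contact force between the fingers and selector above 2 N and value of joint hasp above 1.75 rad), for 0.3 s.
At the end, for the whole second after the job is handed in: The knob rests within 0.10 rad of its third stop (1.257 rad) and the fingers are still gripping it (more than 2 N on the knob), with the hasp still swung back beyond 1.75 rad (all of step 3 and velocity of joint selector between -0.1 and 0.1 rad/s); the arm keeps its last pose, push and grip.
It fails at once if the knob ran on past the third stop into the fourth (beyond 1.50 rad) (value of joint selector above 1.5 rad).
It fails at once if a bystander was shoved more than 30 mm (distance of any of spanner, fitting, amber_bottle, screwdriver, jar, tip_box, collar from where it was at the start of the episode above 0.03 m).
It also fails if it takes over 54 s, if anything falls off the work surface, if the arm or the gripper's body presses on something with over 40 N, if the wrist force passes 120 N, or if a joint passes its speed limit or range.

### The arm

A 6-joint arm with a two-finger parallel gripper is mounted at the origin on the work surface. World frame = base frame: x ahead of the robot, y to its left, z up, the work surface at z = 0. Lengths are in mm, angles in rad, forces in N, time in s.
With the tool pointing down it reaches from about 350 to 775 mm from the base axis. Payload 7.3 kg.
Tool frame: the origin (TCP) lies at the very end of the fingers, on their centre line; the grasp point (between the pads) lies 19 mm behind it (bot.grasp_offset is the distance from the TCP to the grasp point, in mm); z points along the fingers, y is the direction in which the jaws open and shut (so a half turn about z gives the same grasp; the last joint's range is limited). The gripper opens to 92 mm and grips with 3 to 60 N. Pads are 19 mm wide; open, the fingers measure 130 mm over their backs; the gripper's body (75 mm by 190 mm) begins 47 mm behind the grasp point.
Start: joints at [-1.263, 0.342, 1.524, -0, 1.275, -0.146], TCP at [230.176, -471.873, 226.741] pointing down, gripper open.
Joint ranges: [-2.53, 2.53], [-0.77, 2.02], [0.04, 2.7], [-1, 4.14], [0.28, 2.66], [-3.11, 3.11]. Speed limits (rad/s): [2.57, 2.57, 3.14, 3.14, 3.14, 3.14].

### API

Orientations are given as [roll, pitch, yaw] about the fixed x, y, z axes, in that order (R = Rz(yaw) Ry(pitch) Rx(roll)).
In Python, from plant import bot gives the robot as it stands.
- The arm moves only by the tool servo_tool, never from a script. Its arguments are lists of equal length, an entry for each row: "angular": the turn, a rotation vector about the world's x, y, z in degrees, a list of three; "slide": the shift along the world's x, y, z in mm, a list of three; "grip": the opening, from -1 (shut) to 1 (fully open), so that 0 is half open. In form: {"angular": [[ax, ay, az], ...], "slide": [[dx, dy, dz], ...], "grip": [grip, ...]}. A call has 1 to 10 rows; each row is the pose to reach, as a shift and turn from the pose commanded when the call began; what a row does not reach only later rows make up. A row lasts 1/12 s, in which the tool goes at most 41.7 mm and 7.16 degrees, less where a joint would pass 70% of its speed; a pose out of reach is approached as far as the arm can. A call with a gripper value outside its range is refused whole. The fingers move at their own pace and stop on an object; the grip force is fixed at half the most. Time passes only in rows, so rows that repeat a pose let the fingers close. It gives the time, the measured TCP pose, the force and the opening at its end, in the units of the state.
- bot.get_obs(): the state, without advancing time (a new reading comes with each control period).
- bot.capture(name): name is "scene" or "top" or "wrist"; returns a dict with "img" (400x640x3 uint8, blue, green, red), "range_z" (400x640 float32, mm along the optical axis (not along the pixel's ray), 0 where there is no reading), "fov_y" (degrees; the focal length in pixels is half the picture's height over the tangent of half this angle, whatever the lens; pixels are square), "cx", "cy" (the principal point, pixels), "R" (3x3) and "t" (3): a world point X has camera coordinates R X + t; the wrist camera has in their place "T_tool_cam" (4x4, takes a point from camera to tool coordinates, whose origin is the TCP and whose axes are the flange's). Camera axes: x right, y down, z forward; pixel columns grow to the right and rows downward; lengths in mm; the calibration is good to about 2 mm. A picture is of the moment at which its call begins: read the wrist's pose just before it.
- bot.close_job(): hands the job in, once; it reports no verdict.
The state is a dict: "time": time; "joint_positions": joint angles; "dq": joint speeds; "tau": joint torques, N m; "tool_pos": TCP position; "tcp_rot": TCP orientation; "contact_force": force on the tool from outside, world axes, zero at the start; "moment": the same for the moment, N m; "grip_width": finger opening in mm.
Only numpy, scipy, OpenCV 4.12 (cv2) and the standard library are available. Lean on these libraries where they do the work, as an engineer would, in place of code of your own. Each camera call takes 0.05 s, during which the arm holds its last target.

## Working session

There is one attempt and no reset: what is moved stays moved. The work goes in short steps, Python scripts to look and compute and a tool call to move; the robot and the scene stay as the last step left them, time stands still between calls to the robot, and variables do not carry over. Pictures are saved under pics/ and viewed, and the job is handed in when it is done.

Besides the shell and the picture viewer there is one more tool, called after "Emit:" as a command line: name --argument value ..., lists and objects as JSON in quotes. servo_tool: Moves the arm, as the interface text tells. Its arguments: {"type":"object","properties":{"angular":{"type":"array","items":{"type":"array","items":{"type":"number"}}},"slide":{"type":"array","items":{"type":"array","items":{"type":"number"}}},"grip":{"type":"array","items":{"type":"number"}}},"required":["angular","slide","grip"]}

```bash
ls; mkdir -p pics; python3 - <<'E'
from plant import bot
import cv2,pickle
print(bot.get_obs())
for n in("scene","top"):
    c=bot.capture(n); cv2.imwrite(f"pics/{n}0.png",c["img"]); pickle.dump(c,open(f"{n}0.pkl","wb")); print(n,c["fov_y"],c["cx"],c["cy"],c["R"],c["t"])
E
```

```text
pics
{'time': 0.0, 'joint_positions': array([-1.26300451e+00,  3.42737873e-01,  1.52502960e+00, -6.96640362e-06,
        1.27537180e+00, -1.45991535e-01]), 'dq': array([ 0.00146365, -0.00116014,  0.00085177, -0.00087225, -0.0012551 ,
       -0.00110442]), 'tau': array([ 1.03851903e-04, -4.31238484e+01, -2.44222856e+01,  7.16771325e-02,
        5.57654025e-02, -1.25732709e-04]), 'tool_pos': array([ 230.04176265, -471.46624669,  226.03270002]), 'tcp_rot': array([-3.14006152e+00, -2.18400708e-04,  4.53785216e-01]), 'contact_force': array([-0.75726241,  0.18161352,  0.06255685]), 'moment': array([-0.03443272, -0.00028438,  0.01858632]), 'grip_width': 91.91678962754222}
scene 54.14288677147826 325.03004379091874 202.0467771240075 [[ 0.64533154  0.76374195 -0.01566665]
 [ 0.62125977 -0.5366527  -0.57099928]
 [-0.44450365  0.35875078 -0.82080106]] [-323.48169802 -299.02908365 1274.87788883]
top 45.19497296754855 317.8591313154749 206.79114396449984 [[ 0.01204976 -0.9999206   0.00368608]
 [-0.99877655 -0.01221262 -0.04791932]
 [ 0.04796053 -0.00310416 -0.99884441]] [ -21.96604075  513.3811483  1462.89030958]
```

View pics/scene0.png

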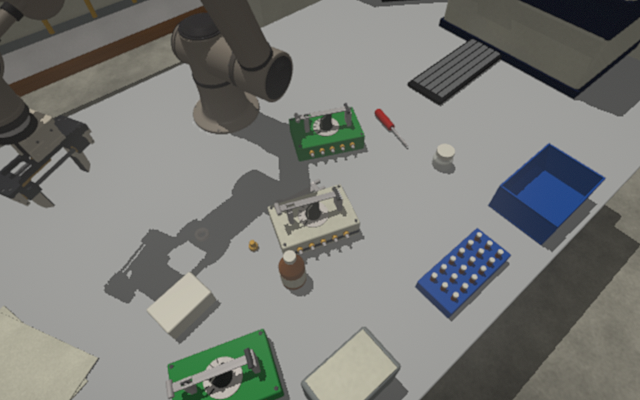

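View pics/top0.png

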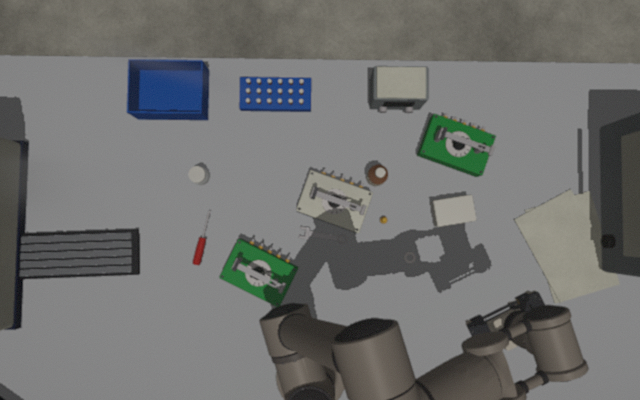

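Candidates in the top view: the white module at (335,198), and two green look-alikes at (260,268) and (457,142). There are also plain white boxes at (453,210) and (400,88). I choose the white one with the hasp and knob, and check it close up.

```bash
python3 - <<'E'
import cv2
a=cv2.imread("pics/top0.png")[150:250,280:400]
b=cv2.imread("pics/scene0.png")[165:265,250:370]
cv2.imwrite("pics/crop0.png",cv2.vconcat([cv2.resize(x,(600,500) ,interpolation=cv2.INTER_CUBIC)[0:500] for x in (a,)]))
cv2.imwrite("pics/crop1.png",cv2.resize(b,(600,500),interpolation=cv2.INTER_CUBIC))
E
```

```text
(no output)
```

View pics/crop0.png

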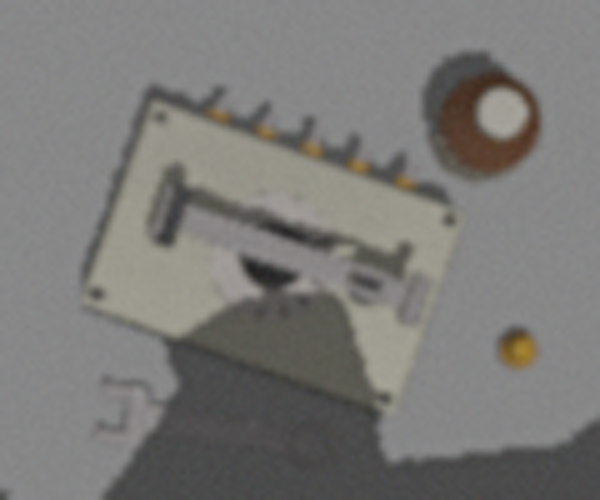

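View pics/crop1.png

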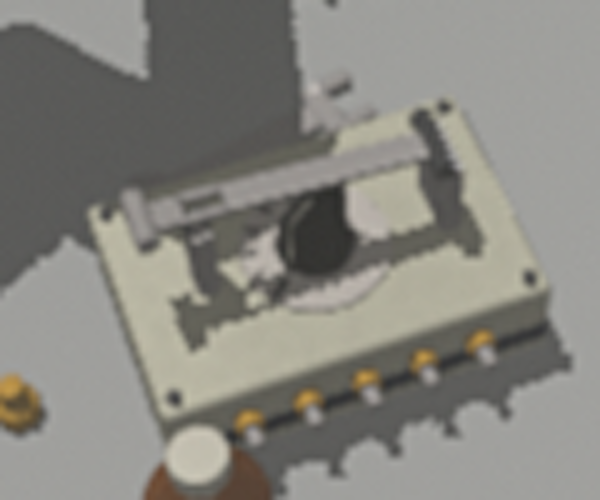

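```bash
cat > h.py <<'E'
import numpy as np,pickle,cv2
def cast(c,u,v,z,R=None,t=None):
    f=200/np.tan(np.radians(c["fov_y"]/2))
    R=c["R"] if R is None else R; t=c["t"] if t is None else t
    o=-R.T@t; d=R.T@np.array([(u-c["cx"])/f,(v-c["cy"])/f,1])
    return o+d*(z-o[2])/d[2]
E
python3 - <<'E'
from h import *
c=pickle.load(open("top0.pkl","rb"))
g=cv2.cvtColor(c["img"],cv2.COLOR_BGR2GRAY).astype(float)
# screws: dark centroid
P=[]
for X,Y in[(160,117),(450,218),(383,398),(97,293)]:
    u,v=280+X/5-.4,150+Y/5-.4
    p=cast(c,u,v,60); P.append(p); print(p.round(1))
P=np.array(P); print("ctr",P.mean(0)); d=P[0]-P[1]; e=P[3]-P[2]; a=P[0]-P[3]
for x in(d,e):print(np.hypot(*x[:2]),np.degrees(np.arctan2(x[1],x[0]))-90)
for x in(P[0]-P[3],P[1]-P[2]):print(np.hypot(*x[:2]),np.degrees(np.arctan2(x[1],x[0])))
p=cast(c,280+410/5-.4,150+300/5-.4,121);print("bar",p)
p=cast(c,280+170/5-.4,150+205/5-.4,113);print("hinge",p)
z=c["range_z"]; f=200/np.tan(np.radians(c["fov_y"]/2))
def pt(u,v):
    r=z[v,u]; x=np.array([(u-c["cx"])/f*r,(v-c["cy"])/f*r,r]); return c["R"].T@(x-c["t"])
for u,v in[(362,210),(361,209),(363,213),(340,200),(335,204),(312,180),(380,170)]:print((u,v),pt(u,v).round(1))
c=pickle.load(open("scene0.pkl","rb"))
P=[]
for X,Y in[(445,107),(530,278),(174,398),(107,213)]:
    P.append(cast(c,250+X/5-.4,165+Y/5-.4,60));print(P[-1].round(1))
print(np.mean(P,0))
p=cast(c,250+143/5-.4,165+220/5-.4,119);print("bar",p)
E
```

```text
[611.9   4.3  60. ]
[ 553.7 -169.1   60. ]
[ 446.2 -130.1   60. ]
[506.4  40.4  60. ]
ctr [529.56599582 -63.61718297  60.        ]
182.86896286224373 -18.566812288806673
180.76608368806663 -19.469494925753907
111.47606665850893 -18.887143871233445
114.3551731062286 -19.944063048210996
bar [ 501.91733529 -139.87428786  121.        ]
hinge [555.06330867  -2.65950098 113.        ]
(362, 210) [ 500.1 -139.4  138.2]
(361, 209) [ 502.9 -136.8  136. ]
(363, 213) [ 491.8 -142.6  134.3]
(340, 200) [528.  -77.8 128.5]
(335, 204) [519.9 -66.2  66.8]
(312, 180) [591.1   2.8  59.1]
(380, 170) [ 615.  -190.8  126.5]
[506.5  42.9  60. ]
[612.3   5.2  60. ]
[ 552.  -166.8   60. ]
[ 445.7 -129.2   60. ]
[529.1130895  -61.96750706  60.        ]
bar [ 497.33625986 -136.39290814  119.        ]
```

The white module's centre is about (529,-63) with yaw about -19.2°, and its hinge is on the world +y side. I'll move above the cross-bar.

Emit:
servo_tool --angular '[[0, 0, 5], [0, 0, 10], [0, 0, 15], [0, 0, 20], [0, 0, 25], [0, 0, 30], [0, 0, 35], [0, 0, 40], [0, 0, 44.8], [0, 0, 44.8]]' --slide '[[10, 12, 0], [35, 43, 0], [60, 73, 0], [85, 103, 0], [115, 140, 0], [145, 176, 0], [175, 212, 0], [205, 249, 0], [225, 273, 0], [240, 291, 0]]' --grip '[0.3, 0.3, 0.3, 0.3, 0.3, 0.3, 0.3, 0.3, 0.3, 0.3]'

```text
time: 0.93
tool_pos: [471.2, -178.4, 226.5]
tcp_rot: [-3.141, -0.0, 1.241]
contact_force: [0.8, -0.6, -0.1]
grip_width: 59.7
```

Emit:
servo_tool --angular '[[0, 0, 0], [0, 0, 0], [0, 0, 0], [0, 0, 0]]' --slide '[[0, 0, 0], [0, 0, 0], [0, 0, 0], [0, 0, 0]]' --grip '[0.3, 0.3, 0.3, 0.3]'

```text
time: 1.27
tool_pos: [469.5, -181.7, 226.5]
tcp_rot: [-3.141, 0.0, 1.234]
contact_force: [-0.1, 1.0, 0.5]
grip_width: 59.9
```

```bash
cat >> h.py <<'E'
from scipy.spatial.transform import Rotation as Ro
def wrist(bot,name):
    o=bot.get_obs(); c=bot.capture("wrist")
    T=np.eye(4); T[:3,:3]=Ro.from_euler("xyz",o["tcp_rot"]).as_matrix(); T[:3,3]=o["tool_pos"]
    M=np.linalg.inv(T@c["T_tool_cam"]); c["R"]=M[:3,:3]; c["t"]=M[:3,3]
    cv2.imwrite(f"pics/{name}.png",c["img"]); pickle.dump(c,open(name+".pkl","wb"))
    print(o["time"],o["tool_pos"].round(1),np.degrees(o["tcp_rot"]).round(2),o["contact_force"].round(1),o["grip_width"])
    return c
E
python3 - <<'E'
from h import *
from plant import bot
c=wrist(bot,"w1");print(c["T_tool_cam"])
E
```

```text
1.2667 [ 469.5 -181.7  226.5] [-1.7996e+02  1.0000e-02  7.0730e+01] [-0.1  1.   0.5] 59.887351784318824
[[-8.92732285e-04 -9.58150113e-01 -2.86264851e-01  7.79353259e+01]
 [ 9.99999589e-01 -9.00694560e-04 -1.03859499e-04 -6.55145697e-01]
 [-1.58324204e-04 -2.86264826e-01  9.58150523e-01 -1.57080027e+02]
 [ 0.00000000e+00  0.00000000e+00  0.00000000e+00  1.00000000e+00]]
```

View pics/w1.png

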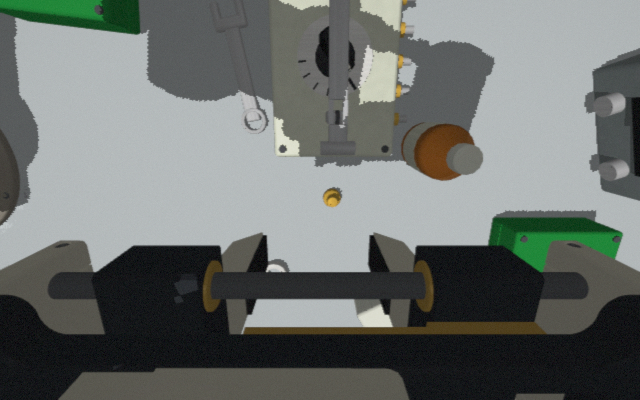

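```bash
python3 - <<'E'
from h import *
c=pickle.load(open("w1.pkl","rb"))
a=cast(c,321,148,119);b=cast(c,355,148,119);print("bar",a.round(1),b.round(1),(a+b)/2,np.degrees(np.arctan2(*(b-a)[1::-1])))
s=cast(c,283,149,60);e=cast(c,385,149,60);print("screws",s.round(1),e.round(1),((s+e)/2).round(1),np.degrees(np.arctan2(*(e-s)[1::-1])),np.linalg.norm(e-s))
print("bottle cap",cast(c,464,158,120),"fitting",cast(c,331,197,20))
cv2.imwrite("pics/w1c.png",cv2.resize(c["img"][0:220,230:500],None,fx=2.9,fy=2.7))
E
```

```text
bar [ 487.4 -137.3  119. ] [ 516.  -147.3  119. ] [ 501.6762107  -142.32085534  119.        ] -19.321124096354712
screws [ 446.2 -131.1   60. ] [ 551.3 -168.    60. ] [ 498.8 -149.6   60. ] -19.321035906088316 111.4420486685342
bottle cap [ 605.60281761 -188.06203693  120.        ] fitting [ 476.26302162 -211.62084677   20.        ]
```

View pics/w1c.png

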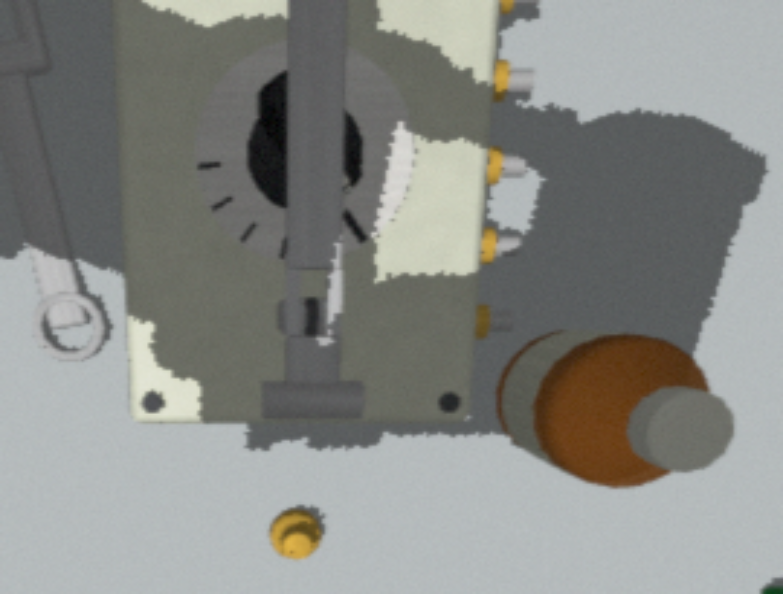

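Emit:
servo_tool --angular '[[0, 0, 0], [0, 0, 0], [0, 0, 0], [0, 0, 0], [0, 0, 0], [0, 0, 0], [0, 0, 0], [0, 0, 0]]' --slide '[[16, 20, 0], [32, 40, 0], [32, 40, -30], [32, 40, -60], [32, 40, -85], [32, 40, -110], [32, 40, -130], [32, 40, -130]]' --grip '[0.3, 0.3, 0.3, 0.3, 0.3, 0.3, 0.3, 0.3]'

```text
time: 1.98
tool_pos: [499.3, -141.0, 93.1]
tcp_rot: [-3.134, -0.0, 1.233]
contact_force: [-1.8, 0.5, -0.3]
grip_width: 59.7
```

```bash
python3 - <<'E'
from h import *
from plant import bot
c=wrist(bot,"w2")
E
```

```text
1.9833 [ 499.3 -141.    93.1] [-1.7957e+02 -3.0000e-02  7.0670e+01] [-1.8  0.5 -0.3] 59.72692885967262
```

View pics/w2.png

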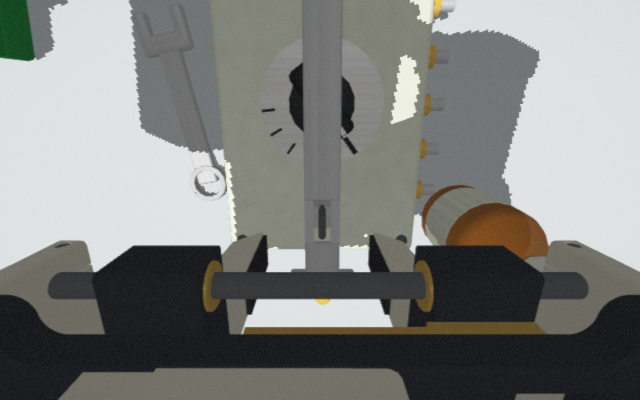

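The cross-bar (~(322,272)) lies centred between the fingers, and the knob pointer (~(347,132)) is at the broad home mark. Closing.

Emit:
servo_tool --angular '[[0, 0, 0], [0, 0, 0], [0, 0, 0], [0, 0, 0], [0, 0, 0], [0, 0, 0], [0, 0, 0], [0, 0, 0]]' --slide '[[0, 0, 1], [0, 0, 1], [0, 0, 1], [0, 0, 1], [0, 0, 1], [0, 0, 1], [0, 0, 1], [0, 0, 1]]' --grip '[-1, -1, -1, -1, -1, -1, -1, -1]'

```text
time: 2.7
tool_pos: [501.7, -140.9, 97.7]
tcp_rot: [-3.141, 0.0, 1.236]
contact_force: [-3.6, -1.4, 0.5]
grip_width: 29.5
```

```bash
python3 - <<'E'
from h import *
from plant import bot
c=wrist(bot,"w3")
u=np.array([np.sin(np.radians(19.3)),np.cos(np.radians(19.3))])
for th in np.arange(0,2.651,.13):
    s=145*(1-np.cos(th)); print(round(th,2),(u*s).round(0),round(145*np.sin(th)))
E
```

```text
2.7 [ 501.7 -140.9   97.7] [-1.7996e+02  1.0000e-02  7.0800e+01] [-3.6 -1.4  0.5] 29.523226913966084
0.0 [0. 0.] 0
0.13 [0. 1.] 19
0.26 [2. 5.] 37
0.39 [ 4. 10.] 55
0.52 [ 6. 18.] 72
0.65 [10. 28.] 88
0.78 [14. 40.] 102
0.91 [19. 53.] 114
1.04 [24. 68.] 125
1.17 [29. 83.] 134
1.3 [ 35. 100.] 140
1.43 [ 41. 118.] 144
1.56 [ 47. 135.] 145
1.69 [ 54. 153.] 144
1.82 [ 60. 171.] 141
1.95 [ 66. 188.] 135
2.08 [ 71. 204.] 127
2.21 [ 77. 218.] 116
2.34 [ 81. 232.] 104
2.47 [ 85. 244.] 90
2.6 [ 89. 254.] 75
```

View pics/w3.png

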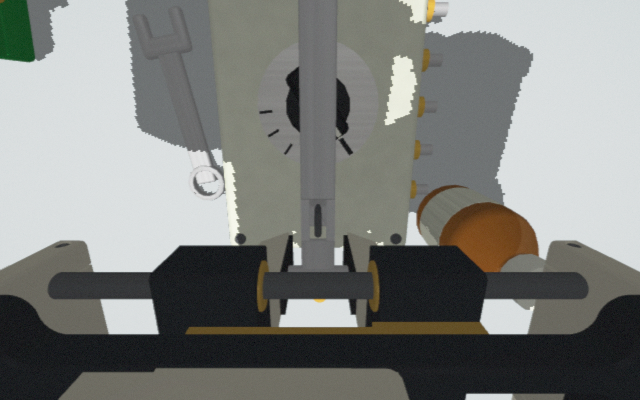

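Gripped at 29.5 mm, which matches the 30 mm rod. Swinging up along the arc, first half.

Emit:
servo_tool --angular '[[0, 0, 0], [0, 0, 0], [0, 0, 0], [0, 0, 0], [0, 0, 0], [0, 0, 0], [0, 0, 0], [0, 0, 0], [0, 0, 0], [0, 0, 0]]' --slide '[[0, 1, 19], [2, 5, 37], [4, 10, 55], [6, 18, 72], [10, 28, 88], [14, 40, 102], [19, 53, 114], [24, 68, 125], [29, 83, 134], [35, 100, 140]]' --grip '[-1, -1, -1, -1, -1, -1, -1, -1, -1, -1]'

```text
time: 3.58
tool_pos: [536.9, -38.6, 234.1]
tcp_rot: [-3.136, -0.002, 1.236]
contact_force: [8.4, 1.5, -28.8]
grip_width: 29.7
```

```bash
python3 - <<'E'
from h import *
from plant import bot
c=wrist(bot,"w4")
E
```

```text
3.5833 [536.9 -38.6 234.1] [-1.7969e+02 -1.0000e-01  7.0830e+01] [  8.4   1.5 -28.8] 29.658466678532484
```

View pics/w4.png

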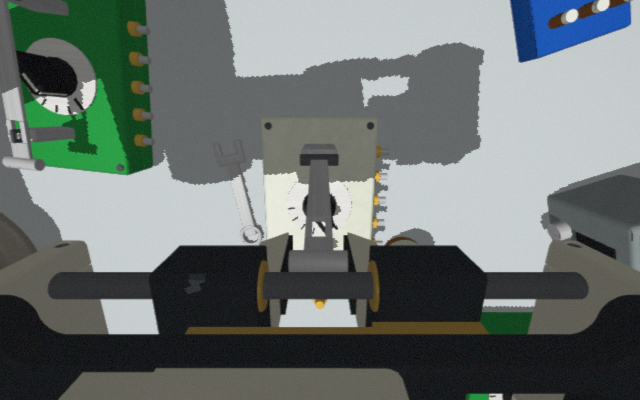

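Emit:
servo_tool --angular '[[0, 0, 0], [0, 0, 0], [0, 0, 0], [0, 0, 0], [0, 0, 0]]' --slide '[[6, 17, 1], [12, 34, 2], [19, 52, 1], [25, 70, -2], [25, 70, -2]]' --grip '[-1, -1, -1, -1, -1]'

```text
time: 4.05
tool_pos: [561.3, 31.1, 232.6]
tcp_rot: [-3.136, 0.002, 1.238]
contact_force: [-2.5, -1.9, -11.6]
grip_width: 29.6
```

Emit:
servo_tool --angular '[[0, 0, 0], [0, 0, 0], [0, 0, 0], [0, 0, 0], [0, 0, 0], [0, 0, 0]]' --slide '[[6, 17, -6], [11, 33, -15], [17, 47, -26], [21, 60, -38], [25, 72, -52], [25, 72, -52]]' --grip '[-1, -1, -1, -1, -1, -1]'

```text
time: 4.55
tool_pos: [586.4, 102.7, 181.7]
tcp_rot: [-3.138, -0.0, 1.237]
contact_force: [-4.9, 1.8, -0.2]
grip_width: 29.3
```

```bash
python3 - <<'E'
from h import *
from plant import bot
c=wrist(bot,"w5")
E
```

```text
4.55 [586.4 102.7 181.7] [-1.798e+02 -1.000e-02  7.089e+01] [-4.9  1.8 -0.2] 29.30097456972256
```

View pics/w5.png

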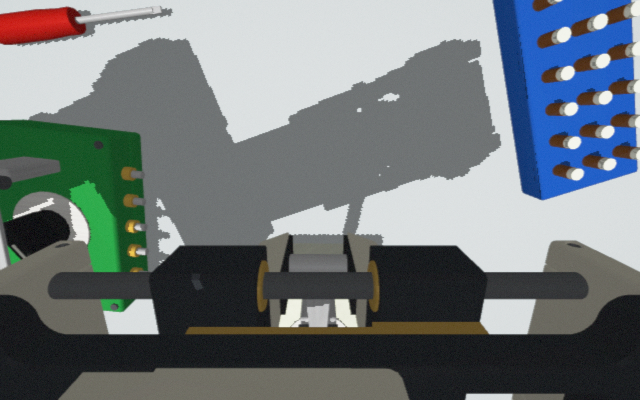

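The hasp is at about 2.5 rad. Opening and lifting clear, then moving above the knob.

Emit:
servo_tool --angular '[[0, 0, 0], [0, 0, 0], [0, 0, 0], [0, 0, 0], [0, 0, 0], [0, 0, 0], [0, 0, 0], [0, 0, 0], [0, 0, 0], [0, 0, 0]]' --slide '[[0, 0, 0], [0, 0, 0], [0, 0, 0], [0, 0, 0], [0, 0, 0], [0, 0, 0], [0, 0, 15], [0, 0, 35], [0, 0, 60], [0, 0, 70]]' --grip '[0.3, 0.3, 0.3, 0.3, 0.3, 0.3, 0.3, 0.3, 0.3, 0.3]'

```text
time: 5.43
tool_pos: [588.3, 101.1, 257.1]
tcp_rot: [3.137, -0.002, 1.236]
contact_force: [1.6, 1.2, 0.6]
grip_width: 59.9
```

Emit:
servo_tool --angular '[[0, 0, 6], [0, 0, 12], [0, 0, 18], [0, 0, 24], [0, 0, 30], [0, 0, 36], [0, 0, 36], [0, 0, 36], [0, 0, 36]]' --slide '[[-10, -30, 0], [-20, -60, 0], [-32, -95, 0], [-45, -130, 0], [-57, -166, 0], [-70, -200, 0], [-80, -235, 0], [-80, -235, 0], [-80, -235, 0]]' --grip '[0.0, -0.1, -0.1, -0.1, -0.1, -0.1, -0.1, -0.1, -0.1]'

```text
time: 6.18
tool_pos: [506.7, -135.5, 253.5]
tcp_rot: [3.141, -0.0, 1.86]
contact_force: [-0.3, 1.6, 0.1]
grip_width: 41.4
```

```bash
python3 - <<'E'
from h import *
from plant import bot
c=wrist(bot,"w6")
E
```

```text
6.1833 [ 506.7 -135.5  253.5] [ 1.7999e+02 -1.0000e-02  1.0656e+02] [-0.3  1.6  0.1] 41.37500654673839
```

View pics/w6.png

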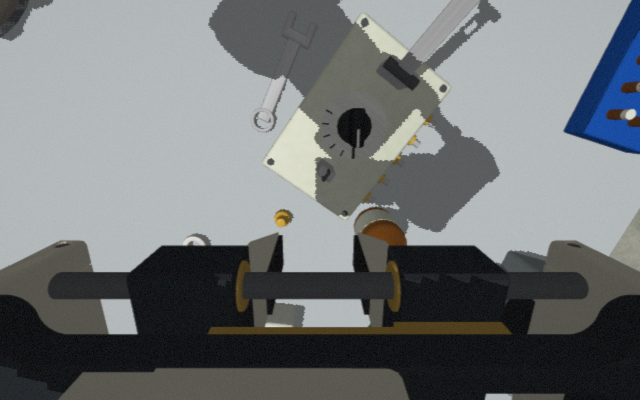

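```bash
python3 - <<'E'
from h import *
c=pickle.load(open("w6.pkl","rb"))
cv2.imwrite("pics/w6c.png",cv2.resize(c["img"][85:175,300:410],None,fx=6,fy=6,interpolation=cv2.INTER_CUBIC))
S=[cast(c,u,v,60) for u,v in[(363,20),(447,89),(346,213),(270,161)]]
print(np.round(S,1),np.mean(S,0))
E
```

```text
[[ 503.3   42.6   60. ]
 [ 615.7    4.9   60. ]
 [ 552.9 -166.7   60. ]
 [ 445.1 -130.    60. ]] [529.23902033 -62.28815152  60.        ]
```

View pics/w6c.png

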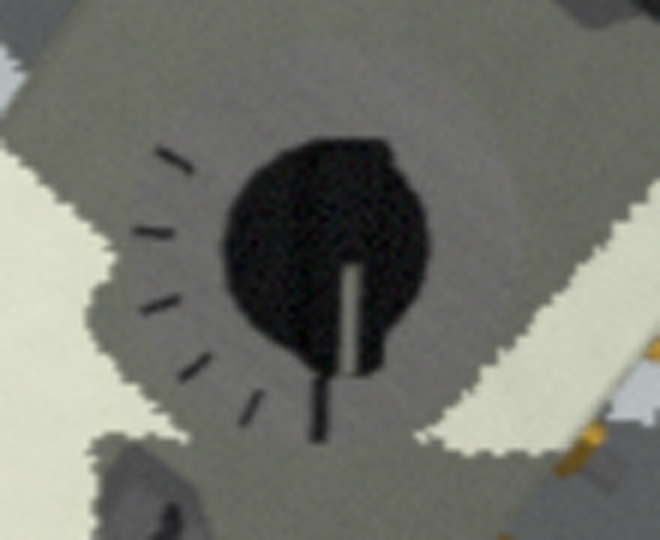

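```bash
python3 - <<'E'
from h import *
c=pickle.load(open("w6.pkl","rb"))
f=lambda X,Y,z:cast(c,300+X/6-.4,85+Y/6-.4,z)
a=f(352,262,102);b=f(346,374,102);print(a,b,np.degrees(np.arctan2(*(b-a)[1::-1])),np.linalg.norm(b-a))
print(f(347,374,102),f(360,140,102))
E
```

```text
[528.22142863 -63.42208661 102.        ] [533.30265037 -81.59959713 102.        ] -74.38254595389066 18.874339811141517
[533.46881935 -81.55034325 102.        ] [523.12165577 -44.26980986 102.        ]
```

The knob is at home (pointer at -74°, expected -73°), and the jaws are aligned with it. Descending.

Emit:
servo_tool --angular '[[0, 0, 0], [0, 0, 0], [0, 0, 0], [0, 0, 0], [0, 0, 0], [0, 0, 0], [0, 0, 0], [0, 0, 0], [0, 0, 0], [0, 0, 0]]' --slide '[[8, 26, 0], [16, 52, 0], [22, 72, 0], [22, 72, -35], [22, 72, -70], [22, 72, -105], [22, 72, -130], [22, 72, -130], [22, 72, -130], [22, 72, -130]]' --grip '[-0.1, -0.1, -0.1, -0.1, -0.1, -0.1, -0.1, -0.1, -0.1, -0.1]'

```text
time: 7.07
tool_pos: [530.4, -61.3, 125.3]
tcp_rot: [3.139, 0.001, 1.865]
contact_force: [0.0, -0.0, 0.3]
grip_width: 41.4
```

```bash
python3 - <<'E'
from h import *
from plant import bot
c=wrist(bot,"w7")
s=bot.capture("scene"); cv2.imwrite("pics/s7.png",cv2.resize(s["img"][120:300,180:420],None,fx=3,fy=3))
E
```

```text
7.0667 [530.4 -61.3 125.3] [1.7987e+02 7.0000e-02 1.0686e+02] [ 0.  -0.   0.3] 41.350070649128334
```

View pics/w7.png

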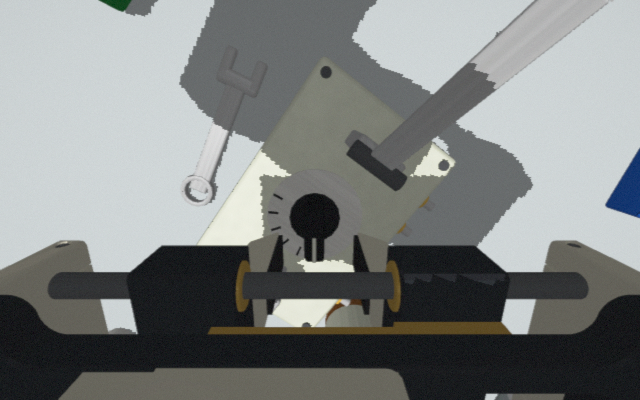

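View pics/s7.png

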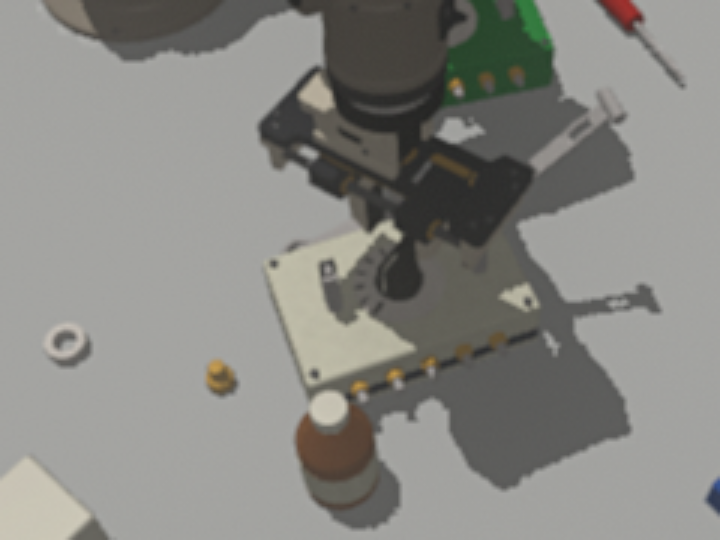

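The hasp stays back at about 2.5 rad, and the knob bar (~(314,225)) lies between the fingers. Going down and closing.

Emit:
servo_tool --angular '[[0, 0, 0], [0, 0, 0], [0, 0, 0], [0, 0, 0], [0, 0, 0], [0, 0, 0], [0, 0, 0], [0, 0, 0], [0, 0, 0], [0, 0, 0]]' --slide '[[0, 0, -15], [0, 0, -30], [0, 0, -49], [0, 0, -49], [0, 0, -49], [0, 0, -49], [0, 0, -49], [0, 0, -49], [0, 0, -49], [0, 0, -49]]' --grip '[-0.1, -0.1, -0.1, -0.1, -0.1, -1, -1, -1, -1, -1]'

```text
time: 8.0
tool_pos: [528.2, -62.4, 75.4]
tcp_rot: [-3.139, 0.0, 1.865]
contact_force: [-0.6, -2.3, 8.9]
grip_width: 13.7
```

Emit:
servo_tool --angular '[[0, 0, 0], [0, 0, 0], [0, 0, 0]]' --slide '[[0, 0, 0], [0, 0, 0], [0, 0, 0]]' --grip '[-1, -1, -1]'

```text
time: 8.25
tool_pos: [528.2, -62.4, 75.4]
tcp_rot: [-3.14, 0.0, 1.864]
contact_force: [-4.5, -1.1, 7.8]
grip_width: 13.5
```

```bash
python3 - <<'E'
from h import *
from plant import bot
c=wrist(bot,"w8"); print(bot.get_obs()["moment"])
E
```

```text
8.25 [528.2 -62.4  75.4] [-1.7990e+02  1.0000e-02  1.0682e+02] [-4.5 -1.1  7.8] 13.469524690862896
[-0.40286607  0.84372296  0.02562836]
```

View pics/w8.png

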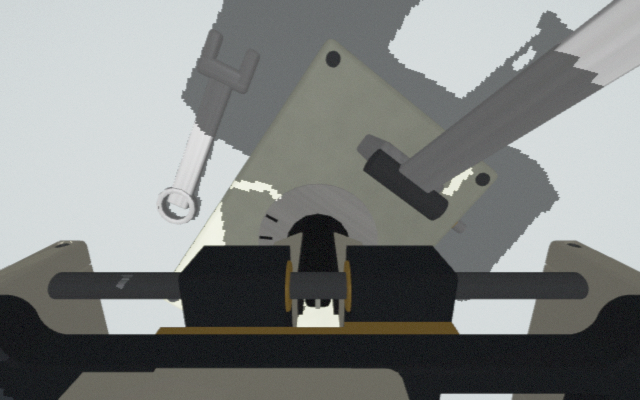

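Emit:
servo_tool --angular '[[0, 0, 0], [0, 0, -4], [0, 0, -8], [0, 0, -12], [0, 0, -16], [0, 0, -20], [0, 0, -24], [0, 0, -24], [0, 0, -24], [0, 0, -24]]' --slide '[[0, 0, 1], [0, 0, 1], [0, 0, 1], [0, 0, 1], [0, 0, 1], [0, 0, 1], [0, 0, 1], [0, 0, 1], [0, 0, 1], [0, 0, 1]]' --grip '[-1, -1, -1, -1, -1, -1, -1, -1, -1, -1]'

```text
time: 9.13
tool_pos: [528.7, -62.3, 75.5]
tcp_rot: [-3.141, 0.001, 1.447]
contact_force: [-2.0, -4.5, -3.5]
grip_width: 14.0
```

```bash
python3 - <<'E'
from h import *
from plant import bot
c=wrist(bot,"w9"); print(bot.get_obs()["moment"])
E
```

```text
9.1333 [528.7 -62.3  75.5] [-1.7995e+02  4.0000e-02  8.2920e+01] [-2.  -4.5 -3.5] 13.996959384973845
[-0.93245834  0.36063348  0.0230538 ]
```

View pics/w9.png

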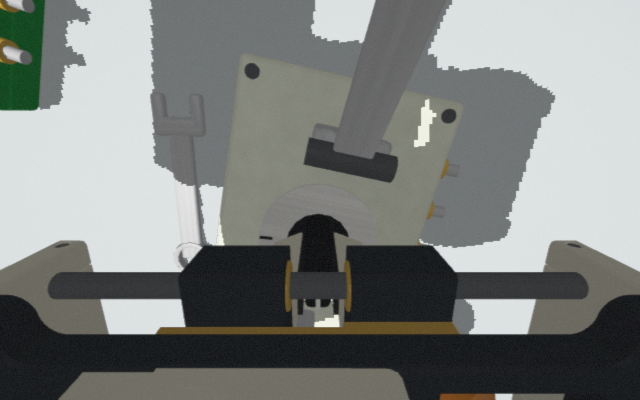

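The knob turned with the tool: it still sits square between the pads, and the moment is about 0, so it is at the first stop. On to the second.

Emit:
servo_tool --angular '[[0, 0, -4], [0, 0, -8], [0, 0, -12], [0, 0, -16], [0, 0, -20], [0, 0, -24], [0, 0, -24], [0, 0, -24], [0, 0, -24]]' --slide '[[0, 0, 0], [0, 0, 0], [0, 0, 0], [0, 0, 0], [0, 0, 0], [0, 0, 0], [0, 0, 0], [0, 0, 0], [0, 0, 0]]' --grip '[-1, -1, -1, -1, -1, -1, -1, -1, -1]'

```text
time: 9.93
tool_pos: [529.3, -62.4, 75.5]
tcp_rot: [3.141, 0.001, 1.028]
contact_force: [-1.1, -5.3, -5.1]
grip_width: 13.7
```

```bash
python3 - <<'E'
from h import *
from plant import bot
c=wrist(bot,"w10"); print(bot.get_obs()["moment"])
E
```

```text
9.9333 [529.3 -62.4  75.5] [1.7997e+02 4.0000e-02 5.8890e+01] [-1.1 -5.3 -5.1] 13.70805082062316
[-1.04187449  0.13540348 -0.05092849]
```

View pics/w10.png

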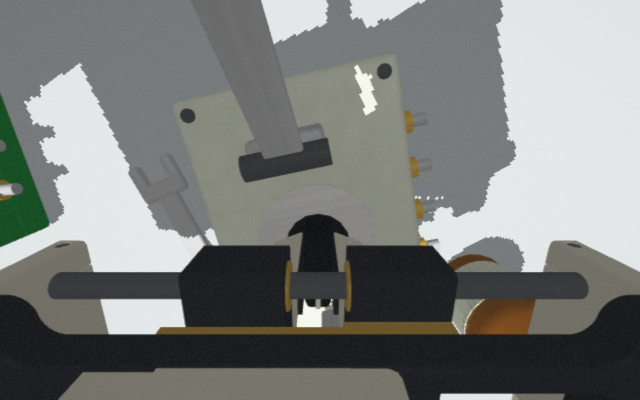

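Second stop reached, and the knob is still square in the pads. On to the third.

Emit:
servo_tool --angular '[[0, 0, -4], [0, 0, -8], [0, 0, -12], [0, 0, -16], [0, 0, -20], [0, 0, -24], [0, 0, -24], [0, 0, -24], [0, 0, -24], [0, 0, -24]]' --slide '[[0, 0, 0], [0, 0, 0], [0, 0, 0], [0, 0, 0], [0, 0, 0], [0, 0, 0], [0, 0, 0], [0, 0, 0], [0, 0, 0], [0, 0, 0]]' --grip '[-1, -1, -1, -1, -1, -1, -1, -1, -1, -1]'

```text
time: 10.82
tool_pos: [529.7, -62.8, 75.5]
tcp_rot: [3.14, 0.0, 0.609]
contact_force: [-0.5, -6.2, -6.3]
grip_width: 13.7
```

Emit:
servo_tool --angular '[[0, 0, 0], [0, 0, 0], [0, 0, 0], [0, 0, 0], [0, 0, 0], [0, 0, 0]]' --slide '[[0, 0, 0], [0, 0, 0], [0, 0, 0], [0, 0, 0], [0, 0, 0], [0, 0, 0]]' --grip '[-1, -1, -1, -1, -1, -1]'

```text
time: 11.32
tool_pos: [529.6, -62.8, 75.5]
tcp_rot: [3.14, 0.0, 0.609]
contact_force: [1.5, -7.0, -6.9]
grip_width: 14.1
```

```bash
python3 - <<'E'
from h import *
from plant import bot
c=wrist(bot,"w11"); print(bot.get_obs()["moment"])
s=bot.capture("scene"); cv2.imwrite("pics/s11.png",cv2.resize(s["img"][120:300,180:420],None,fx=3,fy=3,interpolation=cv2.INTER_CUBIC))
E
```

```text
11.3167 [529.6 -62.8  75.5] [1.799e+02 1.000e-02 3.489e+01] [ 1.5 -7.  -6.9] 14.074494918565707
[-1.2832706  -0.02790563 -0.04031782]
```

View pics/w11.png

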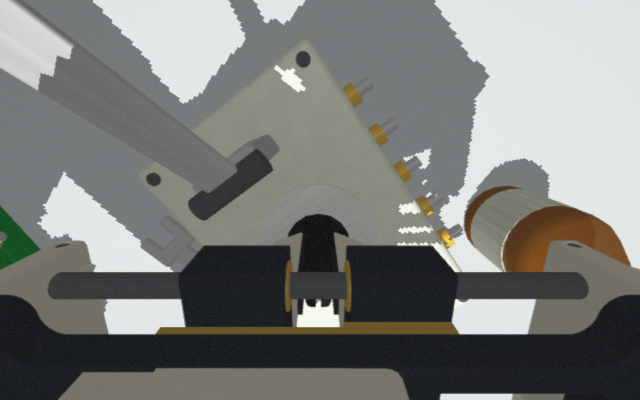

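View pics/s11.png

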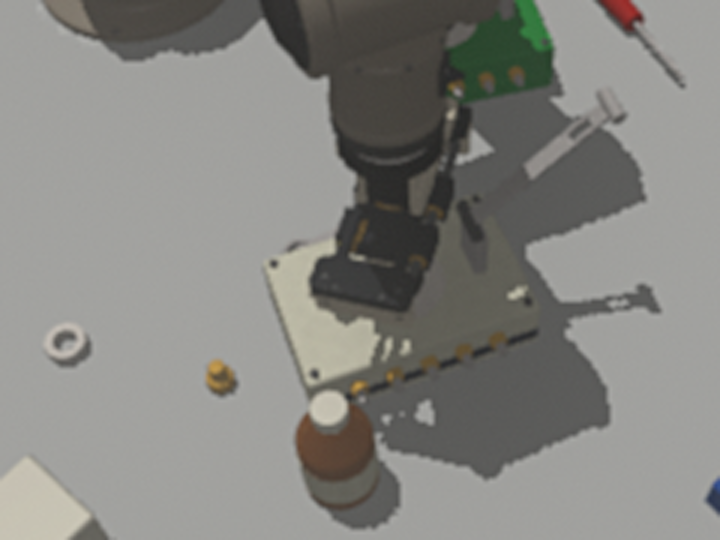

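The tool has turned 71.9° from home and the knob is square in the pads. The hasp is still back and the bystanders have not moved.

```bash
python3 - <<'E'
from plant import bot
print(bot.close_job()); o=bot.get_obs(); print(o["time"],o["tcp_rot"],o["grip_width"])
E
```

```text
the job is handed in; nothing more can be done
None
the job is handed in; nothing more can be done
```

I pinched the white module's hasp by its cross-bar, lifted it off the catch and swung it back to about 2.5 rad. I then gripped the knob, found at home, and turned it clockwise click by click to the third stop. I handed the job in at about 11.4 s of the 54 s, still holding the knob.

**Last checks:**
- **Knob angle:** the tool had turned 71.9° from home, against 72° for the third stop. I inferred the knob's angle from this, because the gripper hid the pointer in the last pictures.
- **Grip:** the opening was 14.1 mm on the 14 mm bar, and the turning moment on the tool was close to zero. I did not measure the force on the knob itself.
- **Hasp and bystanders:** the last pictures show the hasp still swung back, and the bystanders in view where they started.

**Off nominal:** partway up the swing the wrist force rose to about 30 N because the path was a few millimetres too high. I lowered the path and the force fell to about 12 N, then about 5 N. No other check failed or disagreed; handing in reports no verdict.

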